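# Seat the drill-guide plate on the jig's locating pins

## Task

Fit the long drill-guide plate onto the drilling jig: pick it up (its wooden handle is there for that) and lower it gently onto the wooden jig base, its round hole over the round pin and its slot over the diamond pin, keeping hold until it is well down over both pins. Leave it lying flat on the base, let go, and leave the short plate where it is.

Things in the scene. Friction and masses are not known exactly. Their poses are not given: they have to be found in the camera images.
- jig_plate: Long loose aluminium plate to fit, 150 (x) by 80 (y) by 8 mm thick, lying flat. Origin: centre of underside, z up. 30 mm round through hole 50 mm towards -x; through slot 34 (x) by 20 mm (y) 50 mm towards +x. Upright beech bar handle in the middle: 44 mm along x, 16 mm thick (y), 8 to 48 mm above the underside. About 0.3 kg. Starts with +x within 50 degrees of the base's +x.
- jig_base: Fixed brown wooden block, 170 (x) by 100 (y) by 20 mm high. Origin: centre of underside, z up. Tapered steel pins end 26 mm above its top: round, 24 mm at the foot, 50 mm towards -x; slim diamond, 9 (x) by 14 mm (y), 50 mm towards +x. Plate is home with axes matching and origin 20 mm above this origin, 3 mm play; tapers lead it in from 8 mm off. The slot does not pass the round pin.
- short_plate: Look-alike aluminium plate of another jig, not to be used: 110 (x) by 80 (y) by 8 mm thick, two equal 16 mm round holes, the same beech bar handle. Loose on the bench. Origin: centre of its underside, z up.
Things that resemble listed ones, but are neither listed nor needed, are in the scene too. What is shaped like the jig_base but pink is not meant.

How it is judged (in metres and radians):
On the way:
1. the plate, still held, is well down over both pins (underside within 16 mm of the base's top) (contact force between the fingers and jig_plate above 0.5 N and z of jig_plate in the frame of jig_base below 0.036 m and horizontal distance between jig_plate and jig_base below 0.012 m), for 0.05 s.
At the end, for the whole second after the job is handed in: The long plate lies at rest and flat (within 3 degrees) on the base's top, both pins through it: its origin within 10 mm sideways of the base's and 15 to 25 mm above it, its length along the base's within 10 degrees; the short plate is within 30 mm of where it lay (horizontal distance between jig_plate and jig_base below 0.01 m and z of jig_plate in the frame of jig_base between 0.015 and 0.025 m and angle between the x axis of jig_plate and the x axis of jig_base, either way round below 0.175 rad and angle between jig_plate's own z axis and vertical below 0.06 rad and linear speed of jig_plate below 0.02 m/s and angular speed of jig_plate below 0.1 rad/s and distance of short_plate from where it was at the start of the episode below 0.03 m); the robot touches nothing.
It fails at once if the short plate is shifted by 30 mm or more (distance of short_plate from where it was at the start of the episode above 0.03 m).
It fails at once if the plate is slammed onto the base (over 60 N) (contact force between jig_plate and jig_base above 60 N).
It also fails if it takes over 38 s, if anything falls off the work surface, if the arm or the gripper's body presses on something with over 40 N, if the wrist force passes 120 N, or if a joint passes its speed limit or range.

## Robot

A 6-joint arm with a two-finger parallel gripper is mounted at the origin on the work surface. World frame = base frame: x ahead of the robot, y to its left, z up, the work surface at z = 0. Lengths are in mm, angles in degrees, forces in N, time in s.
With the tool pointing down it reaches from about 325 to 900 mm from the base axis. Payload 3.5 kg.
Tool frame: the origin (TCP) lies at the very end of the fingers, on their centre line; the grasp point (between the pads) lies 19 mm behind it; z points along the fingers, x is the direction in which the jaws open and shut, and the axes are right-handed (so a half turn about z gives the same grasp; the last joint's range is limited). The gripper opens to 85 mm and grips with 20 to 120 N. Pads are 22 mm wide; open, the fingers measure 114 mm over their backs; the gripper's body (76 mm by 85 mm) begins 54 mm behind the grasp point. The pads swing forward as they close: fully open they stand 13 mm farther back than shut.
Start: joints at [-80.523, 15.837, -1.513, 72.651, 0, 84.076], TCP at [165.972, -602.557, 231.313] pointing down, gripper open.
Joint ranges: [-178.77, 178.77], [-48.84, 107.48], [-61.69, 71.31], [-111.58, 123.2], [-90, 87.43], [-180, 180]. Speed limits (degrees/s): [147.25, 147.25, 180, 180, 180, 180].

## Interface

Orientations are given as [roll, pitch, yaw] about the fixed x, y, z axes, in that order (R = Rz(yaw) Ry(pitch) Rx(roll)).
In Python, from bench import manip, fingers, inverse_kinematics, viewer, job, spotter, get_clock, get_qpos, get_qvel, get_effort, get_position, get_eef_rot, get_ft_force, get_wrist_torque, get_opening gives the robot as it stands. The module is installed in compiled form; this text tells all that it offers. Calls block until the motion is done:
- manip.move_to(position, orientation): joint-space move of the TCP to a pose.
- manip.servo_line(position, rot=None, rate=150): straight line of the TCP; rot=None keeps the orientation; rate is the mean speed in mm/s.
- manip.goto_joints(angles): joint-space move.
- fingers.let_go() and fingers.close(force=None): open the fingers fully, or close them until they stop; force is the grip in N (None keeps the last).
- manip.hold(seconds).
- inverse_kinematics(position, orientation): joint angles nearest the present ones, or None.
- viewer.read_camera(name): name is "scene" or "top"; returns a dict with "color" (480x640x3 uint8, red, green, blue), "vfov" (degrees; the focal length in pixels is half the picture's height over the tangent of half this angle, whatever the lens; pixels are square), "cx", "cy" (the principal point, pixels), "D" ([k1, k2, p1, p2, k3] as OpenCV has them; the pictures are not rectified), "rvec" (rotation vector, rad) and "tvec" (3), from world to camera coordinates, as OpenCV has them. Camera axes: x right, y down, z forward; pixel columns grow to the right and rows downward; lengths in mm; the calibration is good to about 2 mm. A picture is of the moment at which its call begins. There is no depth.
A pose or a line that the arm cannot do raises manip.Unreachable and nothing moves.
- job.close_job(): hands the job in, once; it reports no verdict.
Trained networks look in the newest picture that a camera, given by its name, has taken for a name from the list of things; names that differ only in an ending like _2 or _b are one class to them, and where a whole thing is asked for, a point or a joint stands for the part that bears it (a point fixed in the world has none). Each returns a list of dicts, best first, with "score" (0 to 1); they miss things now and then, are a little off and sometimes report something else, mostly with a low value. They report only what shows in the picture. A call takes as long as a camera call. They do not tell look-alikes from the thing itself.
- spotter.recognise(thing, camera): "rect" ([centre column, centre row, width, height] in pixels, round what is visible of it).
- spotter.regions_of(thing, camera): "mask" (480x640 bool, what is visible of it) and "rect" ([centre column, centre row, width, height] in pixels, round what is visible of it).
Readings, each from a call of its own:
- get_clock(): time.
- get_qpos(): joint angles.
- get_qvel(): joint speeds.
- get_effort(): joint torques, N m.
- get_position(): TCP position.
- get_eef_rot(): TCP orientation.
- get_ft_force(): force on the tool from outside, world axes, zero at the start.
- get_wrist_torque(): the same for the moment, N m.
- get_opening(): finger opening in mm.
Only numpy, scipy, OpenCV 4.12 (cv2) and the standard library are available. Lean on these libraries where they do the work, as an engineer would, in place of code of your own. Each camera call takes 0.05 s, during which the arm holds its last target.

## Working session

There is one attempt and no reset: what is moved stays moved. The work goes in short steps, each a Python script; the robot and the scene stay as the last script left them, time stands still between calls to the robot, and variables do not carry over. Pictures are saved under pics/ and viewed, and the job is handed in when it is done.

```bash
mkdir -p pics
cat > h.py <<'E'
import numpy as np, cv2
from bench import *
def cam(name):
    c=viewer.read_camera(name); h=c["color"].shape[0]
    f=h/2/np.tan(np.radians(c["vfov"])/2)
    c["K"]=np.array([[f,0,c["cx"]],[0,f,c["cy"]],[0,0,1.]]); c["D"]=np.array(c["D"],float)
    c["R"]=cv2.Rodrigues(np.array(c["rvec"],float))[0]; c["t"]=np.array(c["tvec"],float).reshape(3)
    return c
def px2w(c,uv,z):
    p=cv2.undistortPoints(np.array(uv,float).reshape(-1,1,2),c["K"],c["D"]).reshape(-1,2)
    d=np.c_[p,np.ones(len(p))]@c["R"]; o=-c["R"].T@c["t"]
    s=(z-o[2])/d[:,2]; return o+d*s[:,None]
def w2px(c,P):
    return cv2.projectPoints(np.array(P,float).reshape(-1,1,3),np.array(c["rvec"],float),c["t"],c["K"],c["D"])[0].reshape(-1,2)
def save(n,im): cv2.imwrite(f"pics/{n}.png",cv2.cvtColor(im,cv2.COLOR_RGB2BGR))
E
python3 - <<'E'
from h import *
for n in("scene","top"):
    c=cam(n); save(n+"0",c["color"]); print(n,c["vfov"],c["cx"],c["cy"],c["D"],-c["R"].T@c["t"],c["R"].round(2).tolist())
    for t in("jig_plate","jig_base","short_plate"):
        print(t,[(round(r["score"],2),np.round(r["rect"]).tolist()) for r in spotter.recognise(t,n)])
print(get_clock())
E
```

```text
scene 49.23887249597152 317.0586079359085 244.4569936219453 [0.02397409 0.         0.         0.         0.        ] [1209.89746464  -82.39375563  573.17081053] [[0.02, 1.0, -0.01], [0.58, -0.02, -0.81], [-0.81, 0.01, -0.58]]
jig_plate [(0.92, [484.0, 282.0, 89.0, 68.0])]
jig_base [(0.96, [94.0, 303.0, 90.0, 88.0]), (0.75, [216.0, 296.0, 68.0, 78.0]), (0.75, [269.0, 221.0, 66.0, 65.0]), (0.63, [417.0, 213.0, 68.0, 55.0])]
short_plate [(0.8, [348.0, 291.0, 66.0, 56.0])]
top 57.878895339806284 315.089560898649 225.97769554728995 [0.02789039 0.         0.         0.         0.        ] [ 328.46616392 -101.85085233  795.93536339] [[-0.01, -1.0, -0.01], [-0.98, 0.01, -0.19], [0.19, 0.01, -0.98]]
jig_plate [(0.64, [157.0, 206.0, 60.0, 85.0])]
jig_base [(0.87, [498.0, 185.0, 76.0, 97.0]), (0.77, [395.0, 190.0, 68.0, 98.0]), (0.7, [188.0, 322.0, 67.0, 98.0]), (0.63, [361.0, 312.0, 79.0, 108.0])]
short_plate [(0.75, [277.0, 187.0, 63.0, 67.0])]
0.4
```

View pics/scene0.png

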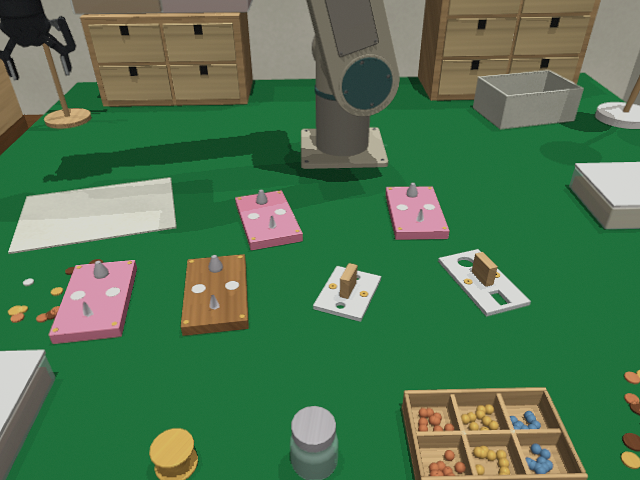

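View pics/top0.png

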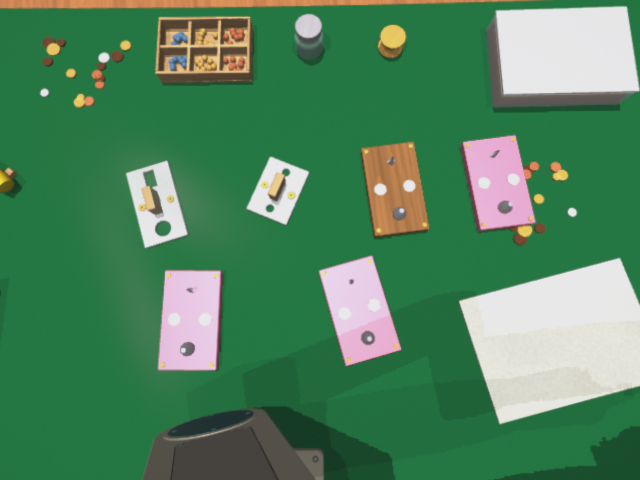

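The scene picture shows one brown base (scene 216,293; top 395,190). Three pink bases share its shape (top 498,185; 188,322; 361,312), so I'm ruling them out. The long plate, with a round hole and a slot, is at scene 484,282 / top 157,206. The look-alike short plate, with two equal holes, is at scene 348,291 / top 277,187. Next I'll crop close and measure.

Run:
```python
from h import *
def crop(im,x,y,w,h,s): return cv2.resize(im[y:y+h,x:x+w],None,fx=s,fy=s,interpolation=cv2.INTER_CUBIC)
t=cam("top")["color"]; s=cam("scene")["color"]
a=np.hstack([crop(t,105,150,100,110,4),crop(t,345,130,100,110,4)]); save("crop_top",a[:600])
b=np.hstack([crop(s,435,240,100,80,4),crop(s,165,240,100,100,4)[:320]]); b=np.hstack([crop(s,435,240,100,100,4),crop(s,165,240,100,100,4)]); save("crop_scene",b)
```

```text
(no output)
```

View pics/crop_top.png

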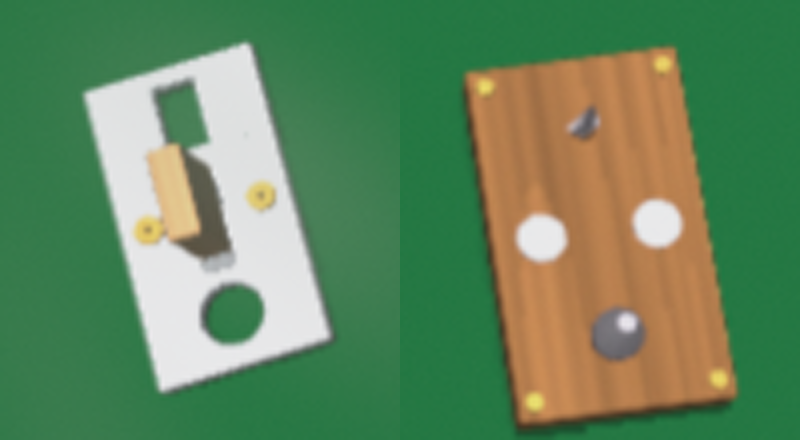

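View pics/crop_scene.png

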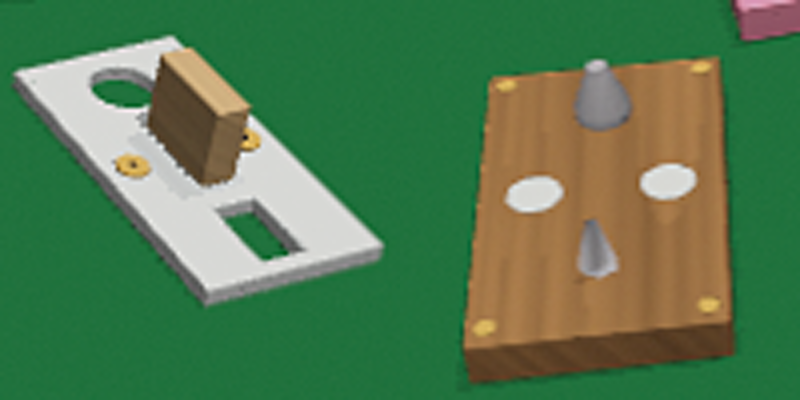

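The crops confirm the choice. The long plate has its slot at top ≈(150,178) and its round hole at ≈(163,228). On the brown base the diamond pin is at ≈(391,161) and the round pin at ≈(399,213). Now I'll fit the poses from the corners.

```bash
cat > fit.py <<'E'
from h import *
from scipy.optimize import least_squares
def fitpose(L,W,z,obs):
    # obs: list of (cam, px 4x2) order (+,+),(+,-),(-,-),(-,+)
    loc=np.array([[L/2,W/2],[L/2,-W/2],[-L/2,-W/2],[-L/2,W/2]])
    def pts(p):
        c,s=np.cos(p[2]),np.sin(p[2]); return np.c_[loc@np.array([[c,s],[-s,c]])+p[:2],np.full(4,z)]
    w=px2w(obs[0][0],obs[0][1],z); m=w.mean(0); d=w[0]-w[3]
    p0=[m[0],m[1],np.arctan2(d[1],d[0])]
    r=least_squares(lambda p:np.concatenate([(w2px(c,pts(p))-o).ravel() for c,o in obs]),p0,x_scale=[10,10,.1],loss='soft_l1')
    for c,o in obs:
        w=px2w(c,o,z); print(' single: c',w.mean(0)[:2].round(1),'L',np.linalg.norm(w[0]-w[3]).round(1),np.linalg.norm(w[1]-w[2]).round(1),'W',np.linalg.norm(w[0]-w[1]).round(1),np.linalg.norm(w[2]-w[3]).round(1),'yaw',np.degrees(np.arctan2(*(w[0]-w[3]+w[1]-w[2])[1::-1])).round(2))
    print(' fit',r.x[:2].round(1),np.degrees(r.x[2]).round(2),'rms',np.sqrt(2*r.cost/16).round(2)); return r.x
E
python3 - <<'E'
from fit import *
T=cam("top");S=cam("scene")
def g(a,ox,oy): return (np.array(a,float)+.5)/4-.5+[ox,oy]
P=fitpose(150,80,8,[(T,g([(84,93),(250,42),(333,340),(160,392)],105,150)),(S,g([(382,246),(207,293),(15,73),(174,37)],435,240))])
B=fitpose(170,100,20,[(T,g([(465,72),(674,47),(736,400),(518,424)],245,130)),(S,g([(733,322),(467,350),(490,77),(718,58)],65,240))])
# check features
print('pins',px2w(S,g([(600,125)],65,240),20).round(1), px2w(S,g([(597,272)],65,240),20).round(1))
for c,n in((T,'fitT'),(S,'fitS')):
    im=c["color"].copy()
    for p,z,L,W in((P,8,150,80),(B,20,170,100)):
        cs,sn=np.cos(p[2]),np.sin(p[2])
        for x,y in((L/2,W/2),(L/2,-W/2),(-L/2,-W/2),(-L/2,W/2),(50,0),(-50,0)):
            u=w2px(c,[p[0]+cs*x-sn*y,p[1]+sn*x+cs*y,z])[0]; cv2.circle(im,tuple(int(round(v)) for v in u),1,(255,0,0),-1)
    save(n,im[120:360,60:] if n=='fitS' else im[100:300,60:500])
np.save('pb.npy',[P,B])
for nm,z in(('plate',48),('base',48+20)):
    pass
for p in (P,B):
    for dy in(0,180):
        y=np.degrees(p[2])+90+dy; y=(y+180)%360-180
        for z in (40,150): print(np.round([*p[:2],z,y],1), None if (q:=inverse_kinematics([p[0],p[1],z],[180,0,y])) is None else np.round(q,1))
print(get_eef_rot(),get_opening())
E
```

```text
single: c [529.5 202.9] L 150.4 151.9 W 80.8 81.4 yaw 17.58
 single: c [531.4 203.5] L 149.1 149.7 W 80.5 80.9 yaw 17.16
 fit [530.2 203.5] 17.32 rms 0.43
 single: c [ 550.5 -240.3] L 169.4 170.4 W 99.1 99.2 yaw 6.46
 single: c [ 553.5 -239.9] L 168.6 169.8 W 98.4 99.0 yaw 7.25
 fit [ 551.6 -240.2] 6.77 rms 0.57
pins [[ 510.3 -247.1   20. ]] [[ 602.1 -235.6   20. ]]
[530.2 203.5  40.  107.3] [ 14.5  19.8 -21.4  48.8   0.   -2.9]
[530.2 203.5 150.  107.3] [ 14.5  13.3 -15.   61.7   0.   -2.9]
[530.2 203.5  40.  -72.7] [ 14.5  19.8 -21.4  48.8   0.  177.1]
[530.2 203.5 150.  -72.7] [ 14.5  13.3 -15.   61.7   0.  177.1]
[ 551.6 -240.2   40.    96.8] [-29.7  22.7 -17.   50.3   0.  -36.5]
[ 551.6 -240.2  150.    96.8] [-29.7  16.5 -10.8  62.7   0.  -36.5]
[ 551.6 -240.2   40.   -83.2] [-29.7  22.7 -17.   50.3   0.  143.5]
[ 551.6 -240.2  150.   -83.2] [-29.7  16.5 -10.8  62.7   0.  143.5]
[ 1.79998004e+02 -5.85316330e-03 -7.46000820e+01] 85.67099798770748
```

The fits agree within about 3 mm between cameras, and the measured sizes match the given ones. I'll grasp the handle along its thickness.

Run:
```python
from h import *
P,B=np.load('pb.npy'); y=np.degrees(P[2])+90
manip.move_to([P[0],P[1],130],[180,0,y]); print(get_clock(),get_position())
manip.servo_line([P[0],P[1],16],rate=110); print(get_clock(),get_position(),get_ft_force())
for n in("scene",): save("pre_"+n,cam(n)["color"][150:400,380:640])
```

```text
3.7167 [530.68167682 202.8260601  130.10595461]
4.9 [531.03832619 203.68555679  16.75215657] [ 0.62456182 -0.0855245  -0.5979951 ]
```

View pics/pre_scene.png

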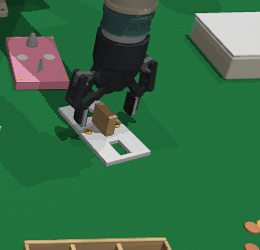

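View pics/fitT.png

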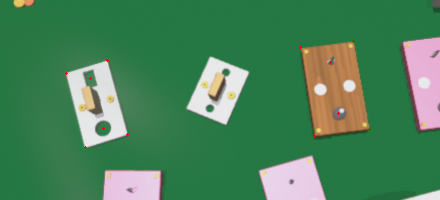

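The fingers straddle the handle (crop ≈105,118), and the fitted corners land on the real ones. Next I'll close and lift.

Run:
```python
from h import *
fingers.close(60); print(get_clock(),get_opening(),get_position(),get_eef_rot(),get_ft_force())
p=get_position(); manip.servo_line([p[0],p[1],130],rate=120); print(get_clock(),get_opening(),get_position(),get_ft_force())
P,B=np.load('pb.npy'); y=np.degrees(B[2])+90
manip.move_to([B[0],B[1],130],[180,0,y]); manip.hold(.3)
print(get_clock(),get_opening(),get_position(),get_eef_rot(),get_ft_force(),get_wrist_torque())
for n in("scene","top"):
    c=cam(n); save("held_"+n,c["color"])
S=cv2.imread("pics/held_scene.png")[180:360,130:310]; cv2.imwrite("pics/held_scene_c.png",cv2.resize(S,None,fx=3.3,fy=3.3,interpolation=cv2.INTER_CUBIC))
S=cv2.imread("pics/held_top.png")[110:270,310:490]; cv2.imwrite("pics/held_top_c.png",cv2.resize(S,None,fx=3.3,fy=3.3,interpolation=cv2.INTER_CUBIC))
```

```text
5.5917 15.248420579810421 [530.51537868 203.56726658  16.23595183] [ 1.79968255e+02 -3.50823583e-03  1.07326320e+02] [-0.22058232  0.42565846  1.02767989]
6.6917 15.099159206607585 [529.56716112 203.31055161 128.92013511] [ 0.17230694  0.04968109 -3.55783777]
8.625 15.282522473072312 [ 551.81689629 -239.49561104  130.05272636] [ 1.79996993e+02 -3.71795537e-03  9.68389068e+01] [-0.11491318 -0.40763246 -2.37191992] [0.06831602 0.0159783  0.00763902]
```

View pics/held_scene_c.png

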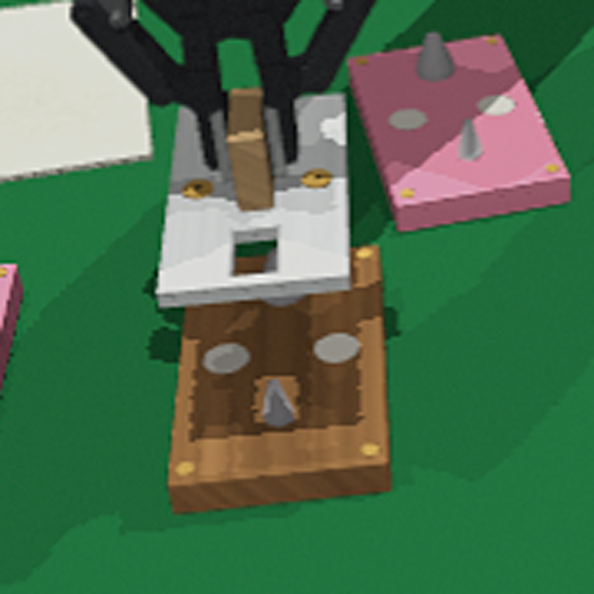

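View pics/held_top_c.png

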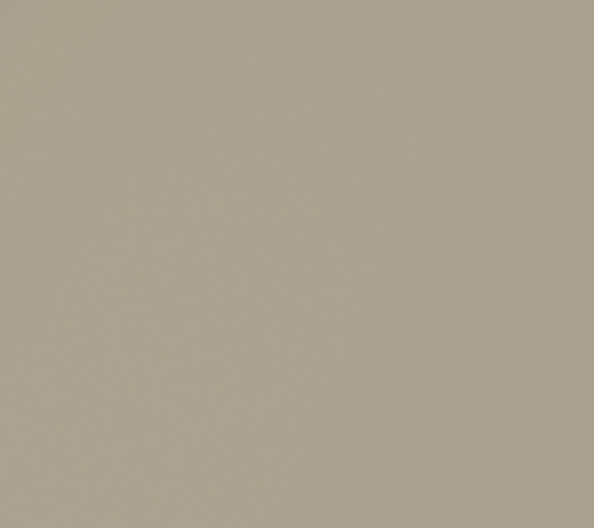

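The scene crop shows the plate hanging level over the brown base, its slot at ≈(255,252) and the diamond pin at ≈(277,400). The top view is blocked by the arm. I'll check the held plate's front corners against the prediction.

Run:
```python
from h import *
c=cam("scene"); P,B=np.load('pb.npy')
p=get_position(); yw=np.radians(get_eef_rot()[2]-90); z=p[2]-16.2+8
f=lambda u:(np.array(u,float)+.5)/3.3-.5+[130,180]
w=px2w(c,f([(352,277),(158,293)]),z); print('front corners',w.round(1), np.linalg.norm(w[0]-w[1]).round(1))
m=w.mean(0); d=w[0]-w[1]; ya=np.arctan2(-d[0],d[1]); ctr=m[:2]-75*np.array([np.cos(yw),np.sin(yw)])
print('yaw',np.degrees(ya).round(2),'centre est',ctr.round(1),'tcp',p[:2].round(1),'base',B[:2].round(1),'scene-only base 553.5 -239.9')
```

```text
front corners [[ 623.6 -188.4  121.8]
 [ 631.7 -269.2  121.8]] 81.2
yaw 5.69 centre est [ 553.2 -237.7] tcp [ 551.7 -240. ] base [ 551.6 -240.2] scene-only base 553.5 -239.9
```

The centre agrees within about 2 mm, well inside the 8 mm lead-in. I'll lower in steps and watch the force.

Run:
```python
from h import *
P,B=np.load('pb.npy')
manip.servo_line([B[0],B[1],72],rate=90); manip.hold(.15); f0=np.array(get_ft_force()); print(get_clock(),get_position().round(1) if hasattr(get_position(),'round') else get_position(),f0)
for z in (66,60,54,49,45,42,40,38.5,37.5,36.8):
    manip.servo_line([B[0],B[1],z],rate=30); f=np.array(get_ft_force())-f0
    print(round(get_clock(),2),z,np.round(get_position(),1),f.round(1),round(get_opening(),1))
    if np.linalg.norm(f)>12: break
save("down_scene",cv2.resize(cam("scene")["color"][180:360,130:310],None,fx=3.3,fy=3.3,interpolation=cv2.INTER_CUBIC))
```

```text
9.7167 [ 552.4 -240.7   73. ] [-0.30461577 -0.05626206 -3.39506006]
10.07 66 [ 551.3 -240.    65.7] [-0.4  0.8  0.1] 15.2
10.42 60 [ 551.2 -240.    59.6] [ 0.7 -0.2 -0. ] 15.0
10.77 54 [ 551.2 -240.    53.6] [-0.3 -0.3  0.5] 15.3
11.08 49 [ 551.3 -240.1   48.7] [ 0.3 -0.3  0.4] 15.1
11.37 45 [ 551.3 -240.1   44.7] [0.9 0.3 0.5] 15.4
11.62 42 [ 551.3 -240.1   41.7] [ 0.8 -0.3  0.9] 15.1
11.87 40 [ 551.5 -240.1   39.8] [-0.3 -0.3  0.7] 14.8
12.12 38.5 [ 551.5 -240.2   38.4] [-0.5  0.2 -0. ] 15.1
12.37 37.5 [ 551.5 -240.2   37.4] [ 0.3  1.4 -0.8] 15.2
12.62 36.8 [ 551.5 -240.2   36.7] [ 0.5 -0.2  0.3] 15.2
```

View pics/down_scene.png

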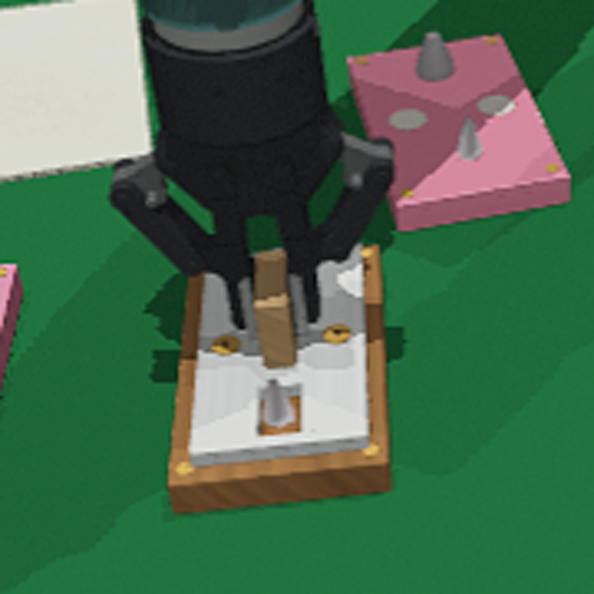

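The plate is nearly home, with the diamond pin (≈277,405) through the slot. I'll ease it into contact, release, retreat and check.

Run:
```python
from h import *
P,B=np.load('pb.npy')
f0=-3.4
for z in (36.2,35.7,35.2,34.7):
    manip.servo_line([B[0],B[1],z],rate=20); manip.hold(.1); f=get_ft_force(); print(z,np.round(get_position(),1),np.round(f,1))
    if f[2]-f0>4: break
fingers.let_go(); print(get_clock(),get_opening(),np.round(get_ft_force(),1))
manip.servo_line([B[0],B[1],170],rate=100)
a=[*get_qpos()]; a[0]=-85; manip.goto_joints(a); manip.hold(.3); print(get_clock(),get_position())
for n,(x,y) in(("scene",(130,180)),("top",(310,110))):
    im=cam(n)["color"]; save("end_full_"+n,im); save("end_"+n,cv2.resize(im[y:y+180,x:x+180],None,fx=3.3,fy=3.3,interpolation=cv2.INTER_CUBIC))
print([(round(r["score"],2),np.round(r["rect"]).tolist()) for r in spotter.recognise("short_plate","top")])
```

```text
36.2 [ 551.6 -240.3   36.2] [ 0.   0.3 -2.8]
35.7 [ 551.7 -240.3   36.2] [-1.8  0.7  2.7]
14.05 85.86988112300367 [-0.8 -1.   0.3]
17.85 [ 116.90452403 -589.48149571  169.0700462 ]
[(0.62, [278.0, 190.0, 62.0, 67.0])]
```

View pics/end_scene.png

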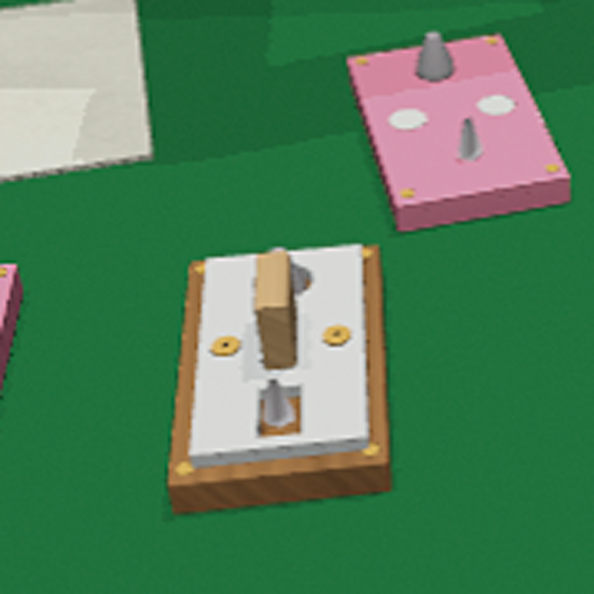

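View pics/end_top.png

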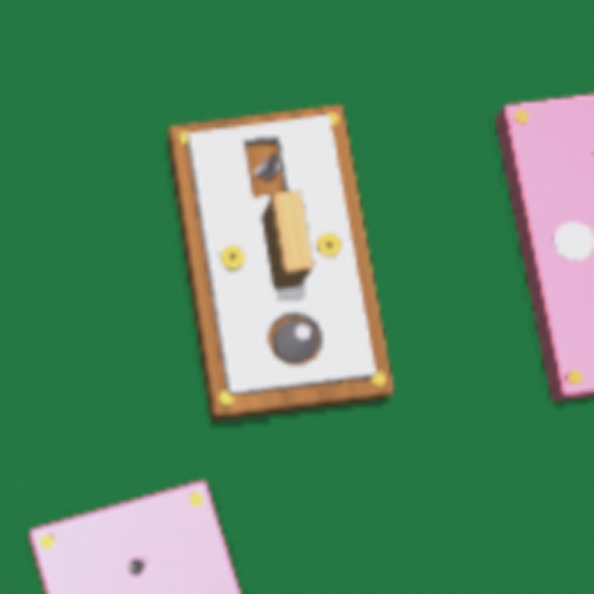

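The plate lies flat and centred on the brown base. In the top crop the round pin is in the round hole (≈295,338) and the diamond pin in the slot (≈267,165). The arm is clear of it, so I'm handing in.

```bash
python3 -c "
from h import *
job.close_job(); print(get_clock())"
```

```text
the job is handed in; nothing more can be done
the job is handed in; nothing more can be done
```

The long plate is on the brown jig base, lying flat and released, and I handed the job in at about 18 s. I gripped it by its handle and lowered it in steps, holding it until it touched the base with a contact force of about 5 to 6 N.

**Last checks:**
- **Fit:** both cameras show the round pin through the round hole and the diamond pin through the slot.
- **Short plate:** its detection in the top view moved 1 to 3 pixels, which is about the detector's own error, and the arm never touched it.
- **Arm:** it is well clear of everything.

**Disagreements:** the two cameras put the base 3 mm apart in x. While held, the plate looked about 2 mm off in y, but it seated without any side force. The arm blocked the top view during that check, so it rested on the scene camera alone.

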